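# Lap the stone specimen and light it

## Task

Dress the stone slab in the sprung cradle for inspection: take the lapping block by its grip bar, lay it flat on the slab at the thumbscrew end with its length along the slab, and draw it slowly down the slab's centre line to the plain end, keeping a steady pressure of about 8 N all the way and never leaning hard on it. Stand the block back upright in the middle of its cork mat, and leave the lamp's dimmer lever at half, standing straight up. Leave the other things on the bench where they are.

Things in the scene. Friction and masses are not known exactly. Their poses are not given: they have to be found in the camera images.
- slab: pale brown stone slab, 56 mm wide (its x) by 200 mm long (its y), on springs in the cradle. Origin: centre of its flat top face, 50 mm above the bench when unloaded; z up; +y is the thumbscrew end. It can only sink straight down, at most 16 mm: it gives from about 1.5 N, then 1 mm per 0.8 N (about 8 mm at 8 N)
- cradle: aluminium cradle fixed to the bench under the slab, 90 mm (x) by 240 mm (y), base plate 10 mm thick. Origin: centre of its underside. At its +y end a post, 30 mm high, carries a round brass thumbscrew, 28 mm across, reaching 138 mm from the centre and 34 mm high: both lower than the slab's top. The -y end is plain
- block: hand lapping block: flat metal foot 44 mm (x) by 70 mm (y) by 14 mm thick, with an upright wooden grip bar on top, 18 mm thick (x), 60 mm long (y), from 14 to 52 mm above the underside. About 0.25 kg. Origin: centre of the underside (the lapping face); z is up
- mat: brown cork mat fixed to the bench, 90 mm (x) by 120 mm (y), 4 mm thick, on which the block stands at first. Origin: centre of its underside, on the bench
- lampbox: white lamp controller fixed to the bench, 130 (x) by 110 (y) by 45 mm high. Origin: centre of its underside. On top a grey block, 70 x 50 x 25 mm, carries the dimmer lever, which swings in the box's own x-z plane about a hinge parallel to y at (-10, 0, 67) mm in the box's frame; the centre of its ball is 75 mm from the hinge
- dimmer_tip (a point): centre of the steel ball, 26 mm across, at the end of the dimmer lever (lever rod 10 mm thick)
- dimmer (a joint): angle of the dimmer lever, rad: 0 leans 0.8 rad towards the box's -x side (off), 0.8 stands straight up (half), 1.6 leans 0.8 rad to its +x side (full). Stiff: stays where it is left
- dish: bystander: shallow glass dish, 90 mm across, 18 mm high. Origin: centre of its underside
- vial: bystander: amber jar, 52 mm across, 95 mm high. Origin: centre of its underside
- beaker: bystander: glass beaker, 70 mm across, 85 mm high. Origin: centre of its underside
- slidebox: bystander: closed grey slide box, 85 x 110 x 32 mm. Origin: centre of its underside
- washbottle: bystander: white bottle with a cap, 64 mm across, 160 mm high. Origin: centre of its underside
- tray: bystander: open steel tray, 90 x 120 x 25 mm. Origin: centre of its underside
Mind the look-alikes: they are no part of the job. What is shaped like the block but blue or purple is not meant. Leave any green look-alike of the lampbox alone.

How it is judged:
By the outcome, as a careful person would: the job done as asked, in the order asked, and still so for the second after the job is handed in, with the robot touching nothing.
It also fails if it takes over 66 s, if anything falls off the work surface, if the arm or the gripper's body presses on something with over 40 N, if the wrist force passes 120 N, or if a joint passes its speed limit or range.

## Robot

A 7-joint arm with a two-finger parallel gripper is mounted at the origin on the work surface. World frame = base frame: x ahead of the robot, y to its left, z up, the work surface at z = 0. Lengths are in m, angles in rad, forces in N, time in s.
With the tool pointing down it reaches from about 0.35 to 0.9 m from the base axis. Payload 19.9 kg.
Tool frame: the origin (TCP) lies between the finger pads; the fingertips stand 19 mm ahead of it and the grasp point (between the pads) is the TCP; z points along the fingers, y is the line along which they close (so a half turn about z gives the same grasp; the last joint's range is limited). The gripper opens to 94 mm and grips with 3 to 60 N. Pads are 16 mm wide; open, the fingers measure 119 mm over their backs; the gripper's body (75 mm by 177 mm) begins 78 mm behind the grasp point.
Start: joints at [-1.349, 0.417, -0.01, 1.614, 0.005, 1.111, -0.053], TCP at [0.163, 0.603, 0.224] pointing down, gripper open.
Joint ranges: [-2.81, 2.81], [-0.39, 2.02], [-1.27, 1.25], [0.06, 2.57], [-1.19, 4.33], [0.19, 2], [-2.82, 2.82]. Speed limits (rad/s): [1.89, 1.89, 2.39, 2.39, 3.01, 3.01, 3.01].

## Interface

Orientations are given as a 3x3 rotation matrix whose columns are the frame's x, y, z axes.
In Python, from rig import robot gives the robot as it stands. Calls block until the motion is done:
- robot.move_ptp(position, orientation): joint-space move of the TCP to a pose.
- robot.move_linear(position, velocity=0.15, frame=None, threshold=None): straight line of the TCP; frame=None keeps the orientation; velocity is the mean speed in m/s. With threshold (N) it stops when the force on the tool has changed by that much, and returns True; else False.
- robot.goto_joints(angles): joint-space move.
- robot.gripper_to(opening): finger opening in m; the grip force is fixed at half the most; returns when the fingers have stopped.
- robot.pause(seconds).
- robot.ik(position, orientation): joint angles nearest the present ones, or None.
- robot.get_state(): the state.
- robot.grab_frame(name): name is "scene" or "side" or "wrist"; returns the picture (400x640x3 uint8, red, green, blue); there is no depth.
- robot.camera_info(name): a dict with "fx", "fy", "cx", "cy" (pixels), "dist" ([k1, k2, p1, p2, k3] as OpenCV has them; the pictures are not rectified), "rvec" (rotation vector, rad) and "tvec" (3), from world to camera coordinates, as OpenCV has them. Camera axes: x right, y down, z forward; pixel columns grow to the right and rows downward; lengths in m; the calibration is good to about 2 mm. A picture is of the moment at which its call begins: read the wrist's pose just before it. camera_info takes no time and is no camera call; for the wrist camera it gives the pose at the moment of the call.
A pose or a line that the arm cannot do raises robot.PlanningError and nothing moves.
- robot.sign_off(): hands the job in; it is judged then, once.
The state is a dict: "time": time; "qpos": joint angles; "joint_vel": joint speeds; "effort": joint torques, N m; "ee_pos": TCP position; "tool_rot": TCP orientation; "force": force on the tool from outside, world axes, zero at the start; "moment": the same for the moment, N m; "opening": finger opening in m; "grasp_force": force on a finger pad.
Only numpy, scipy, OpenCV 4.12 (cv2) and the standard library are available. Lean on these libraries where they do the work, as an engineer would, in place of code of your own. Each camera call takes 0.05 s, during which the arm holds its last target. There are 200 camera calls.

## Working session

There is one attempt and no reset: what is moved stays moved. The work goes in short steps, each a Python script; the robot and the scene stay as the last script left them, time stands still between calls to the robot, and variables do not carry over. Pictures are saved under pics/ and viewed, at most 11 in all, crops included, and the job is handed in when it is done.

```bash
ls; mkdir -p pics; python3 - <<'E'
from rig import robot
import cv2,numpy as np
for n in("scene","side","wrist"):
    c=robot.camera_info(n);im=robot.grab_frame(n)
    cv2.imwrite(f"pics/{n}0.png",im[:,:,::-1])
    R=cv2.Rodrigues(np.array(c["rvec"]))[0];print(n,c["fx"],c["dist"],(-R.T@np.array(c["tvec"]).ravel()).round(3))
s=robot.get_state();print(s["time"],s["force"],s["tool_rot"])
E
```

```text
pics
scene 491.20802226261463 [-0.09582132  0.          0.          0.          0.        ] [ 1.341 -1.105  1.011]
side 360.8859135991809 [-0.05603631  0.          0.          0.          0.        ] [ 0.509 -1.053  0.964]
wrist 316.79022961501465 [-0.0128977  0.         0.         0.         0.       ] [0.084 0.625 0.385]
0.15 [-0.37021213  0.02789641  0.57702776] [[-9.65407251e-01  2.60746643e-01 -1.66334369e-04]
 [ 2.60746681e-01  9.65406779e-01 -9.58799655e-04]
 [-8.94234642e-05 -9.69003274e-04 -9.99999527e-01]]
```

View pics/scene0.png

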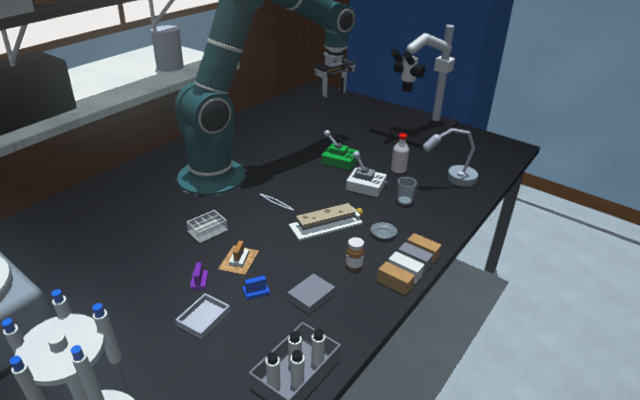

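View pics/side0.png

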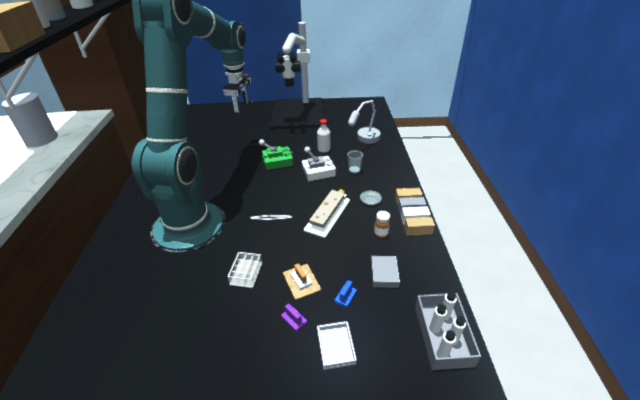

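The scene view shows the orange-gripped block on its mat at (239,255), the slab in its cradle at (330,217) with the thumbscrew at (360,211), and the white lampbox at (367,180). In the side view they are at (302,280), (327,210) and (318,165). I'll get rough positions by casting rays.

```bash
cat > h.py <<'E'
import cv2,numpy as np
def cam(c):
    K=np.array([[c["fx"],0,c["cx"]],[0,c["fy"],c["cy"]],[0,0,1.]]);R=cv2.Rodrigues(np.array(c["rvec"],float))[0]
    t=np.array(c["tvec"],float).ravel();return K,np.array(c["dist"],float),R,t
def rays(c,px):
    K,d,R,t=cam(c);u=cv2.undistortPoints(np.array(px,float).reshape(-1,1,2),K,d).reshape(-1,2)
    return -R.T@t,np.c_[u,np.ones(len(u))]@R
def plane(c,px,z):
    o,D=rays(c,px);return o+D*((z-o[2])/D[:,2])[:,None]
def tri(c1,p1,c2,p2):
    o1,D1=rays(c1,[p1]);o2,D2=rays(c2,[p2]);d1=D1[0];d2=D2[0]
    s=np.linalg.lstsq(np.c_[d1,-d2],o2-o1,rcond=None)[0]
    a=o1+s[0]*d1;b=o2+s[1]*d2;return (a+b)/2,np.linalg.norm(a-b)
def down(yaw):  # tool y axis (closing line) at world angle yaw, pointing down
    y=np.array([np.cos(yaw),np.sin(yaw),0]);z=np.array([0,0,-1.]);return np.c_[np.cross(y,z),y,z]
E
python3 - <<'E'
from rig import robot
from h import *
np.set_printoptions(precision=3,suppress=True)
a=robot.camera_info("scene");b=robot.camera_info("side")
for n,p,q,z in [("mat",(239,258),(302,281),.004),("slab",(330,217),(327,209),.05),("screw",(360,211),(341,192),.02),("box",(367,184),(319,169),.045),("ball",(357,154),(308,150),.12),("blue",(256,288),(346,293),.02),("purple",(199,276),(294,317),.02),("vial",(356,242),(383,213),.095)]:
    print(n,plane(a,[p],z)[0],plane(b,[q],z)[0],*tri(a,p,b,q))
E
python3 - <<'E'
import cv2
a=cv2.imread("pics/scene0.png")[130:310,170:420];b=cv2.imread("pics/side0.png")[130:340,230:430]
a=cv2.resize(a,(400,288),interpolation=2);a=cv2.resize(a,(500,360),interpolation=2)
cv2.imwrite("pics/c0.png",cv2.resize(cv2.imread("pics/scene0.png")[130:310,170:420],(800,576),interpolation=2))
E
```

```text
mat [ 0.449 -0.294  0.004] [ 0.454 -0.304  0.004] [ 0.454 -0.301  0.007] 0.007787461377394634
slab [0.579 0.014 0.05 ] [0.552 0.    0.05 ] [0.554 0.047 0.016] 0.008950185300855487
screw [0.617 0.145 0.02 ] [0.618 0.141 0.02 ] [0.618 0.142 0.021] 0.00300072869464124
box [0.558 0.281 0.045] [0.531 0.281 0.045] [0.531 0.329 0.012] 0.00011286312677640599
ball [0.471 0.337 0.12 ] [0.485 0.323 0.12 ] [0.485 0.311 0.132] 0.007416596888406342
blue [ 0.595 -0.372  0.02 ] [ 0.593 -0.371  0.02 ] [ 0.593 -0.37   0.018] 0.0005635031812999675
purple [ 0.429 -0.44   0.02 ] [ 0.431 -0.448  0.02 ] [ 0.431 -0.445  0.021] 0.006668338974758915
vial [ 0.751 -0.095  0.095] [ 0.751 -0.086  0.095] [ 0.75  -0.092  0.096] 0.00567908826322779
```

View pics/c0.png

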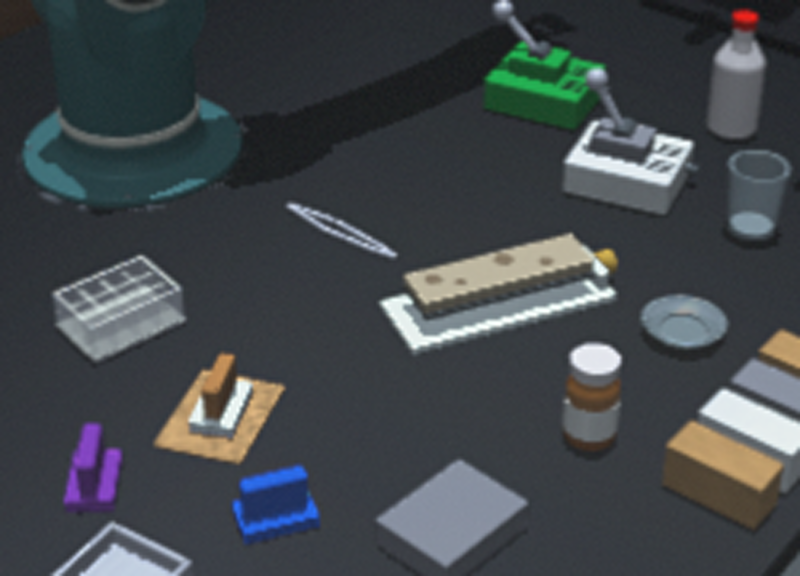

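```bash
python3 - <<'E'
from rig import robot
from h import *
import json
np.set_printoptions(precision=3,suppress=True)
def shot(n,cx,cy,z,yaw):
    R=down(yaw);p=np.array([cx,cy,z])-.082*R[:,0]
    print(n,p,robot.ik(p,R)); robot.move_ptp(p,R)
    c=robot.camera_info("wrist");im=robot.grab_frame("wrist");cv2.imwrite(f"pics/{n}.png",im[:,:,::-1])
    json.dump({k:np.array(v).tolist() for k,v in c.items()},open(n+".json","w"))
    print(cam(c)[2],robot.get_state()["time"])
shot("w1",.55,.17,.28,np.pi/2)
shot("w2",.46,-.3,.22,0)
E
```

```text
w1 [0.632 0.17  0.28 ] [-0.546  0.443  0.333  1.478 -0.148  1.246  1.376]
[[-0.003  1.     0.001]
 [ 0.96   0.002  0.279]
 [ 0.279  0.002 -0.96 ]] 2.4833
w2 [ 0.46  -0.382  0.22 ] [-0.041  0.528  0.944  1.712 -0.465  1.144  1.036]
[[ 1.     0.004 -0.   ]
 [ 0.004 -0.96   0.279]
 [ 0.001 -0.279 -0.96 ]] 4.625
```

View pics/w1.png

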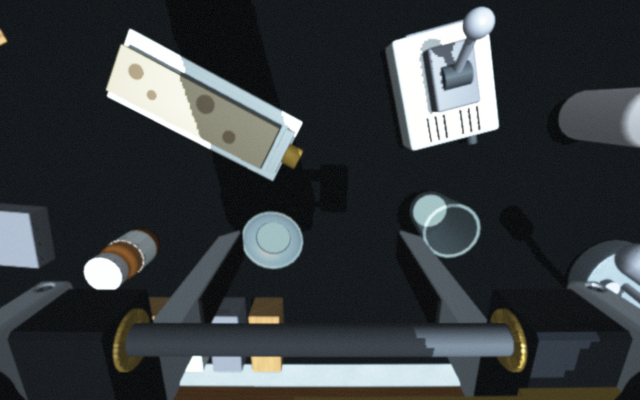

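View pics/w2.png

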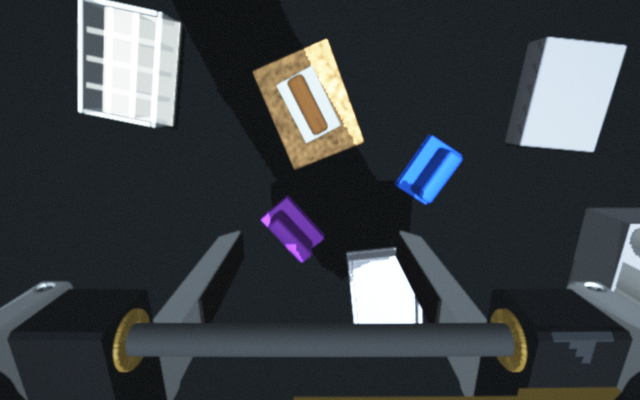

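Wrist view 1: slab corners are near (128,42), (280,145) and (265,178), the screw is at (292,156), the white box spans (388–498, 30–150), and the ball is at (480,22). Wrist view 2: the mat is centred near (308,104) with the foot and grip at (308,104). The purple block is at (292,229) and the blue one at (430,169). Next come masks and rectangles.

```bash
python3 - <<'E'
from h import *
import json
np.set_printoptions(precision=4,suppress=True)
def load(n): return cv2.imread(f"pics/{n}.png"),json.load(open(n+".json"))
def rect(n,mask,c,z,vis):
    cs=cv2.findContours(mask,cv2.RETR_EXTERNAL,cv2.CHAIN_APPROX_NONE)[0];k=max(cs,key=cv2.contourArea)
    P=plane(c,k.reshape(-1,2),z)[:,:2];r=cv2.minAreaRect((P*1000).astype(np.float32))
    bx=cv2.boxPoints(r);e=bx[1]-bx[0];f=bx[2]-bx[1];l=e if np.hypot(*e)>np.hypot(*f) else f
    print(n,"ctr",np.array(r[0]),"size",np.array(r[1]),"long dir",np.degrees(np.arctan2(l[1],l[0])),cv2.contourArea(k))
    cv2.drawContours(vis,[k],-1,(255,0,255),1)
def roi(m,x0,y0,x1,y1):
    o=np.zeros_like(m);o[y0:y1,x0:x1]=m[y0:y1,x0:x1];return cv2.morphologyEx(o,cv2.MORPH_OPEN,np.ones((3,3)))
im,c=load("w1");hsv=cv2.cvtColor(im,cv2.COLOR_BGR2HSV);H,S,V=cv2.split(hsv);v1=im.copy()
for p in [(120,75),(205,88),(150,55),(220,120),(240,140),(270,150),(190,125),(195,50),(440,60),(400,60),(425,75),(420,115)]: print(p,hsv[p[1],p[0]])
warm=((H<35)&(S>40)&(V>50)).astype(np.uint8)*255
m=roi(warm,90,20,283,200); m=cv2.morphologyEx(m,cv2.MORPH_CLOSE,np.ones((9,9)));rect("slab",m,c,.05,v1)
sc=roi(((H>12)&(H<32)&(S>120)&(V>60)).astype(np.uint8)*255,281,140,310,175);ys,xs=np.nonzero(sc);print("screw",plane(c,[(xs.mean(),ys.mean())],.02))
m=roi(((S<60)&(V>150)).astype(np.uint8)*255,380,25,510,155);rect("box",m,c,.045,v1)
im2,c2=load("w2");H,S,V=cv2.split(cv2.cvtColor(im2,cv2.COLOR_BGR2HSV));v2=im2.copy()
h2=cv2.cvtColor(im2,cv2.COLOR_BGR2HSV)
for p in [(308,104),(270,90),(350,120),(285,95),(330,125),(300,150)]: print(p,h2[p[1],p[0]])
warm=((H<30)&(S>60)&(V>50)).astype(np.uint8)*255
w=((S<50)&(V>90)).astype(np.uint8)*255
m=roi(cv2.bitwise_or(warm,w),240,30,375,175);rect("mat",m,c2,.004,v2)
f=roi(w,270,60,345,150);rect("foot",f,c2,.018,v2)
cs=cv2.findContours(f,cv2.RETR_EXTERNAL,cv2.CHAIN_APPROX_SIMPLE)[0];hull=np.zeros_like(f);cv2.fillPoly(hull,[max(cs,key=cv2.contourArea)],255)
rect("grip",cv2.bitwise_and(cv2.erode(hull,np.ones((5,5))),cv2.bitwise_not(w)),c2,.056,v2)
cv2.imwrite("pics/v.png",np.hstack([cv2.resize(v1[10:190,90:510],(800,343))[:, :],]))
cv2.imwrite("pics/v.png",np.vstack([cv2.resize(v1[5:185,90:510],(800,343)),cv2.resize(np.hstack([v2[30:175,230:380],im2[30:175,230:380]]),(800,257)[:2] if 0 else (531,257)) if 0 else cv2.copyMakeBorder(cv2.resize(np.hstack([v2[30:175,230:380],im2[30:175,230:380]]),(520,251)),0,0,0,280,cv2.BORDER_CONSTANT)]))
E
```

```text
(120, 75) [ 30  18 240]
(205, 88) [33 28 82]
(150, 55) [ 98  23 178]
(220, 120) [ 28  32 142]
(240, 140) [ 32  30 145]
(270, 150) [ 97  37 146]
(190, 125) [ 30  12 246]
(195, 50) [98 64 16]
(440, 60) [104  23 239]
(400, 60) [ 30   1 255]
(425, 75) [102  34 152]
(420, 115) [ 30   1 255]
slab ctr [546.5911  34.918 ] size [20.1514 20.7958] long dir -5.0718036 235.0
screw [[0.6126 0.135  0.02  ]]
box ctr [524.6818 323.4552] size [131.6696 114.3302] long dir 13.948232 8548.5
(308, 104) [ 15 141 165]
(270, 90) [ 19 104 170]
(350, 120) [ 27  44 254]
(285, 95) [ 96  16 248]
(330, 125) [ 97  17 248]
(300, 150) [ 18 104 172]
mat ctr [ 448.9105 -299.6721] size [ 91.5241 121.8652] long dir -68.00047 8102.5
foot ctr [ 452.6788 -295.257 ] size [55.234  71.7347] long dir -62.6863 1639.5Traceback (most recent call last):
  File "<stdin>", line 27, in <module>
  File "<stdin>", line 6, in rect
ValueError: max() iterable argument is empty
```

```bash
cat > m.py <<'E'
from h import *
import json
np.set_printoptions(precision=4,suppress=True)
def load(n): return cv2.imread(f"pics/{n}.png"),json.load(open(n+".json"))
def rect(n,mask,c,z,vis):
    cs=cv2.findContours(mask,cv2.RETR_EXTERNAL,cv2.CHAIN_APPROX_NONE)[0];k=cv2.convexHull(max(cs,key=cv2.contourArea))
    P=plane(c,k.reshape(-1,2),z)[:,:2];r=cv2.minAreaRect((P*1000).astype(np.float32))
    bx=cv2.boxPoints(r);e=bx[1]-bx[0];f=bx[2]-bx[1];l=e if np.hypot(*e)>np.hypot(*f) else f
    print(n,"ctr",np.array(r[0]),"size",np.array(r[1]),"long dir",np.degrees(np.arctan2(l[1],l[0])))
    cv2.drawContours(vis,[k],-1,(255,0,255),1)
def roi(m,x0,y0,x1,y1):
    m=m.astype(np.uint8)*255
    o=np.zeros_like(m);o[y0:y1,x0:x1]=m[y0:y1,x0:x1];return cv2.morphologyEx(o,cv2.MORPH_OPEN,np.ones((3,3)))
E
python3 - <<'E'
from m import *
im,c=load("w1");H,S,V=cv2.split(cv2.cvtColor(cv2.medianBlur(im,3),cv2.COLOR_BGR2HSV));v1=im.copy()
m=roi((H<60)&(S>5)&(V>60),90,20,283,200);rect("slab",m,c,.05,v1)
m=roi((S<60)&(V>200),380,25,510,155);rect("box",m,c,.045,v1)
m=roi((S<80)&(V>60)&(V<200),415,30,485,118);rect("grey",m,c,.07,v1)
im2,c2=load("w2");H,S,V=cv2.split(cv2.cvtColor(im2,cv2.COLOR_BGR2HSV));v2=im2.copy()
f=roi((S<35)&(V>200)&(H>60),270,60,345,150);rect("foot",f,c2,.018,v2)
rect("grip",roi((S>118)&(H<18)&(V>60),280,65,335,145),c2,.056,v2)
A=cv2.resize(v1[5:185,90:510],(800,343));B=cv2.resize(v2[30:175,230:380],(260,251))
C=cv2.resize(im[5:155,380:510],(218,251));D=cv2.resize(v1[5:155,380:510],(218,251))
cv2.imwrite("pics/v.png",np.vstack([A,np.hstack([B,C,D,np.zeros((251,104,3),np.uint8)])]))
E
```

```text
slab ctr [552.0101  20.9629] size [202.1931  58.0442] long dir 61.978233
box ctr [524.5699 323.7556] size [130.2982 112.4086] long dir 14.453361
grey ctr [500.8072 319.1884] size [55.6814 62.8232] long dir -74.20986
foot ctr [ 461.7415 -290.6037] size [14.8221 69.5634] long dir -63.680855
grip ctr [ 448.4446 -297.2917] size [14.9779 56.5343] long dir -62.436745
```

View pics/v.png

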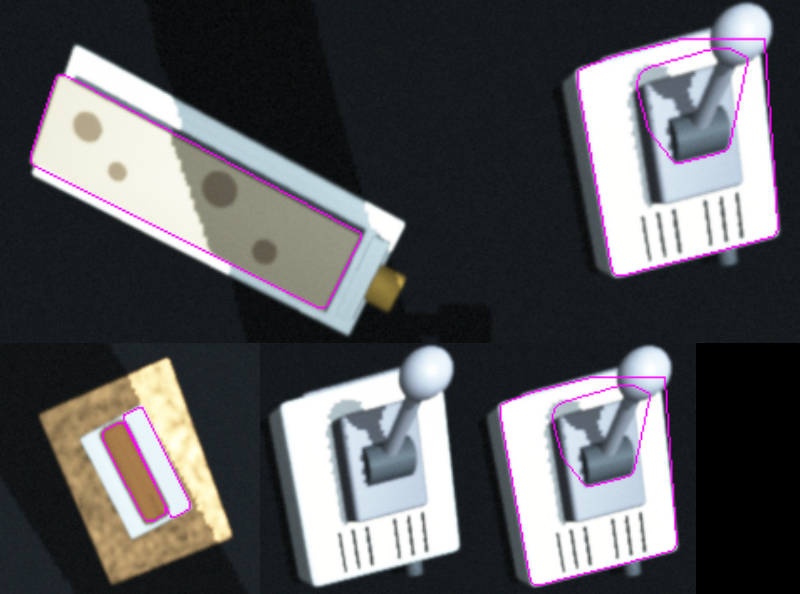

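The contours sit well on the slab (202×58, screw at the +y end, 62°), the mat (91×122) and the box (130×112). I'll grasp the block and hover it over the slab start.

```bash
python3 - <<'E'
from rig import robot
from h import *
np.set_printoptions(precision=3,suppress=True)
R=down(np.radians(27.2));g=np.array([.4484,-.2973,.042])
R2=down(np.radians(62-90));u=np.array([np.cos(np.radians(62)),np.sin(np.radians(62)),0]);s=np.array([.552,.021,0])
print(robot.ik(g,R),robot.ik(s+.065*u+[0,0,.1],R2))
robot.move_ptp(g+[0,0,.09],R);robot.gripper_to(.06)
print("t",robot.move_linear(g,velocity=.08,threshold=8))
robot.gripper_to(.0)
st=robot.get_state();print(st["opening"],st["grasp_force"],st["ee_pos"],st["time"])
robot.move_linear(g+[0,0,.1],velocity=.15)
st=robot.get_state();print(st["opening"],st["grasp_force"],st["force"],st["time"])
robot.move_ptp(s+.065*u+[0,0,.108],R2);robot.pause(.2)
st=robot.get_state();print(st["opening"],st["force"],st["moment"],st["ee_pos"],st["qpos"],st["time"])
cv2.imwrite("pics/s1.png",robot.grab_frame("scene")[150:270,250:430,::-1].repeat(4,0).repeat(4,1))
E
```

```text
[-0.001  0.62   0.678  1.979 -0.57   0.741  1.497] [-0.858  0.7    0.937  1.833 -0.682  0.968 -0.11 ]
t False
0.017553935562490106 30.00001698732376 [ 0.448 -0.297  0.042] 7.8833
0.017798069417328165 29.999409914016724 [-0.146  0.153 -3.23 ] 8.7
0.017762029176914763 [-0.179  1.047 -1.829] [-0.056  0.079 -0.046] [0.583 0.077 0.108] [-0.863  0.689  0.946  1.829 -0.67   0.98  -0.118] 10.3833
```

View pics/s1.png

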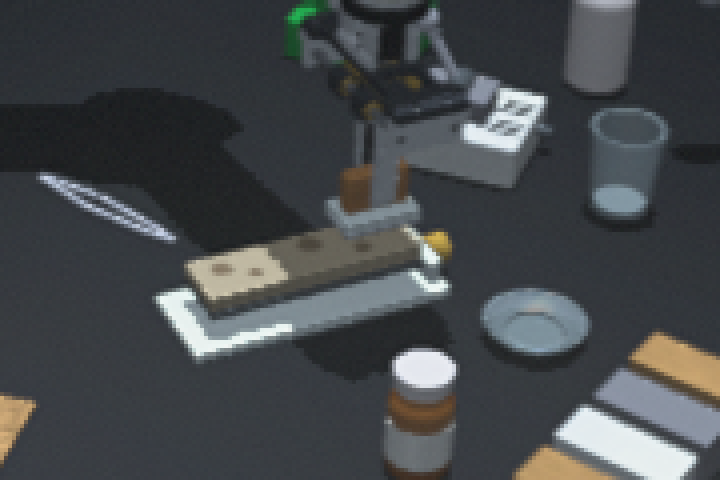

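The block is held level above the thumbscrew end of the slab (crop (375,215)). Next: press and draw.

```bash
python3 - <<'E'
from rig import robot
from h import *
np.set_printoptions(precision=3,suppress=True)
def F(n=8):
    a=[]
    for _ in range(n): a.append(robot.get_state()["force"]);robot.pause(.02)
    return np.mean(a,0),np.std(a,0)[2]
u=np.array([np.cos(np.radians(62)),np.sin(np.radians(62)),0]);s=np.array([.552,.021,0])
b,sd=F(15);b=b[2];print("base",b,sd)
p=s+.065*u
robot.move_linear(p+[0,0,.091],velocity=.04);print("above",F()[0]-[0,0,b])
z=.083
robot.move_linear(p+[0,0,z],velocity=.015);f=F(12)[0][2]-b;print(z,f,robot.get_state()["ee_pos"])
if 2<f<8: z-=np.clip((8-f)/800,-.004,.004)
robot.move_linear(p+[0,0,z],velocity=.015);f=F(12)[0][2]-b;print(z,f,robot.get_state()["ee_pos"],robot.get_state()["time"])
E
```

```text
base -3.0214323820272173 0.3226718745884095
above [-0.162  0.1    0.024]
0.083 5.6447703986272035 [0.583 0.078 0.083]
0.080055962998284 7.76683494943522 [0.583 0.078 0.08 ] 12.825
```

```bash
python3 - <<'E'
from rig import robot
from h import *
np.set_printoptions(precision=3,suppress=True)
u=np.array([np.cos(np.radians(62)),np.sin(np.radians(62)),0]);s=np.array([.552,.021,0])
b=-3.02;z=.0799
for d in (.032,0,-.033,-.066):
    robot.move_linear(s+d*u+[0,0,z],velocity=.02)
    a=[]
    for _ in range(8): a.append(robot.get_state()["force"]);robot.pause(.02)
    a=np.mean(a,0);f=a[2]-b;st=robot.get_state();print(d,a[:2],f,st["ee_pos"],st["opening"],st["time"])
    if abs(f-8)>.4 and 4<f<12: z-=np.clip((8-f)/800*.6,-.001,.001)
robot.move_linear(s-.066*u+[0,0,.105],velocity=.05)
m=np.array([.4489,-.2997,0]);R=down(np.radians(22))
robot.move_linear(s-.066*u+[0,0,.14],velocity=.12)
robot.move_ptp(m+[0,0,.10],R)
c=robot.get_state();print(c["ee_pos"],c["time"])
im=robot.grab_frame("wrist");cv2.imwrite("pics/w3.png",im[:,:,::-1])
E
```

```text
0.032 [2.143 3.461] 7.956755825868353 [0.567 0.049 0.08 ] 0.017825891742822838 14.7583
0 [1.761 3.718] 8.105401665576041 [0.552 0.021 0.08 ] 0.017698663877756912 16.6417
-0.033 [2.193 3.693] 7.933695488384508 [ 0.537 -0.008  0.08 ] 0.018147123924477274 18.575
-0.066 [1.977 3.482] 8.330354581356838 [ 0.521 -0.037  0.08 ] 0.01790230289881304 20.5083
[ 0.449 -0.299  0.1  ] 22.8167
```

View pics/w3.png

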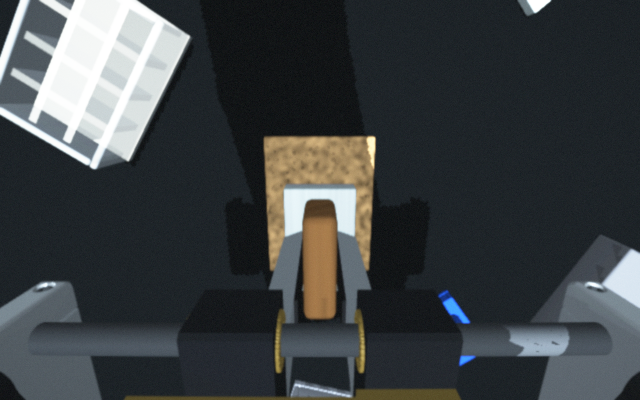

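The block is square over the mat with an even margin on both sides (foot columns 284–355, mat 265–375). I'll place it, then fix the ball position from view w1.

```bash
python3 - <<'E'
from rig import robot
from m import *
m=np.array([.4489,-.2997,0])
robot.move_linear(m+[0,0,.05],velocity=.1)
print(robot.move_linear(m+[0,0,.0415],velocity=.02,threshold=5),robot.get_state()["ee_pos"])
robot.gripper_to(.05);robot.move_linear(m+[0,0,.15],velocity=.15)
# check mat/block from above
c=robot.camera_info("wrist");im=robot.grab_frame("wrist")[:,:,::-1].copy()
cv2.imwrite("pics/w4.png",im);json.dump({k:np.array(v).tolist() for k,v in c.items()},open("w4.json","w"))
H,S,V=cv2.split(cv2.cvtColor(im,cv2.COLOR_BGR2HSV))
rect("grip",roi((S>118)&(H<18)&(V>60),290,100,350,300),c,.056,im)
print(robot.get_state()["time"])
im,c=load("w1");H,S,V=cv2.split(cv2.cvtColor(im,cv2.COLOR_BGR2HSV))
g=cv2.medianBlur(cv2.cvtColor(im,cv2.COLOR_BGR2GRAY)[0:50,445:515],3)
cir=cv2.HoughCircles(cv2.resize(g,None,fx=4,fy=4,interpolation=2),cv2.HOUGH_GRADIENT,1,400,param1=100,param2=12,minRadius=50,maxRadius=85)
x,y,r=cir[0,0]/4;px=(x+445,y);print("ball px",px,r)
th=np.radians(14.2);bx=np.array([np.cos(th),np.sin(th),0]);by=np.array([-bx[1],bx[0],0]);ctr=np.array([.5246,.3236,0]);h=ctr-.01*bx+[0,0,.067]
o,D=rays(c,[px]);D=D[0];P=o+D*((h-o)@by/(D@by));v=P-h;print("hinge",h,"ball",P,np.linalg.norm(v),"lean",np.arctan2(v@bx,v[2]))
for q in(h,h+.075*np.array([0,0,1])): print(cv2.projectPoints(q.reshape(1,3),np.array(c["rvec"]),np.array(c["tvec"]),cam(c)[0],cam(c)[1])[0].ravel())
E
```

```text
True [ 0.449  -0.2996  0.0419]
grip ctr [ 447.6279 -297.4987] size [16.476  62.5638] long dir -67.8738
25.5583
ball px (np.float32(480.125), np.float32(21.625)) 14.5
hinge [0.5149 0.3211 0.067 ] ball [0.4772 0.3116 0.1337] 0.07723222245487708 lean -0.5278610235599801
[454.7221  74.8881]
[489.5682  66.7222]
```

```bash
python3 - <<'E'
from rig import robot
from m import *
th=np.radians(14.2);bx=np.array([np.cos(th),np.sin(th),0]);h=np.array([.5149,.3211,.067])
B=lambda a:h+.075*(np.sin(a)*bx+[0,0,np.cos(a)])+[0,0,.010]
R=down(th);P=B(-.53)
q=robot.ik(P+[0,0,.1],R)
if q is None: R=down(th+np.pi);q=robot.ik(P+[0,0,.1],R)
print(q)
robot.move_linear([.4489,-.2997,.22],velocity=.2)
robot.move_ptp(P+[0,0,.1],R);robot.gripper_to(.055)
print(robot.move_linear(P,velocity=.08,threshold=8));robot.gripper_to(0)
s=robot.get_state();print(s["opening"],s["grasp_force"],s["force"],s["time"])
for a in (-.35,-.17,0): robot.move_linear(B(a),velocity=.04)
robot.pause(.2);s=robot.get_state();print(s["opening"],s["ee_pos"],s["force"])
robot.gripper_to(.055)
up=B(0)+[0,0,.11]
robot.move_linear(up,velocity=.15)
c=robot.camera_info("wrist");im=robot.grab_frame("wrist")[:,:,::-1].copy()
cv2.imwrite("pics/w5.png",im);json.dump({k:np.array(v).tolist() for k,v in c.items()},open("w5.json","w"))
for n in("scene","side"): cv2.imwrite(f"pics/{n}5.png",robot.grab_frame(n)[:,:,::-1])
print(robot.get_state()["time"])
E
```

```text
[-1.2899  0.4053  0.8525  1.7542 -0.3337  1.1344 -0.086 ]
False
0.024681958330547708 30.000123381614685 [-0.0911  0.0563  0.4681] 30.5667
0.02450860057753673 [0.5144 0.321  0.1521] [-5.1199 -1.3902  6.2147]
33.8917
```

View pics/w5.png

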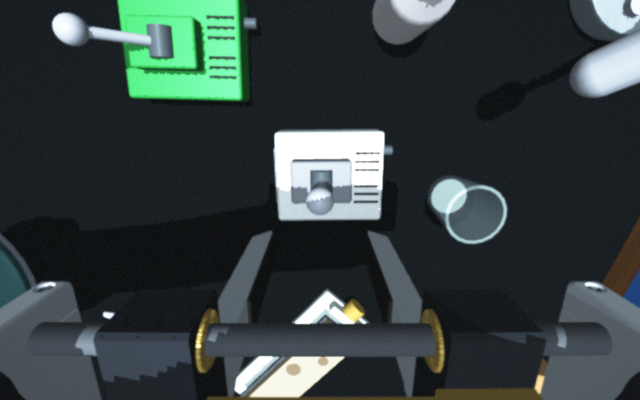

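The lever now looks upright: ball at (320,200), hinge at (321,178), box columns 275–384. I'll check the numbers.

```bash
python3 - <<'E'
from m import *
im,c=load("w5");H,S,V=cv2.split(cv2.cvtColor(im,cv2.COLOR_BGR2HSV))
rect("box",roi((S<70)&(V>125),265,120,388,222),c,.045,im)
g=cv2.resize(cv2.medianBlur(cv2.cvtColor(im,cv2.COLOR_BGR2GRAY)[178:225,295:345],3),None,fx=4,fy=4,interpolation=2)
cir=cv2.HoughCircles(g,cv2.HOUGH_GRADIENT,1,400,param1=100,param2=10,minRadius=42,maxRadius=80);x,y,r=cir[0,0]/4;px=(x+295,y+178);print(px,r)
th=np.radians(14.2);bx=np.array([np.cos(th),np.sin(th),0]);by=np.array([-bx[1],bx[0],0]);h=np.array([.5149,.3211,.067])
P=plane(c,[px],.142)[0];print("ball",P,"rel hinge",(P-h)@bx,(P-h)@by)
cv2.circle(im,(int(px[0]),int(px[1])),int(r),(0,0,255),1)
cv2.imwrite("pics/v5.png",cv2.resize(im[110:240,250:420],(680,520),interpolation=2))
E
```

```text
box ctr [526.0742 324.6883] size [135.6245 110.253 ] long dir 14.3016405
(np.float32(319.875), np.float32(201.875)) 13.775
ball [0.5152 0.3185 0.142 ] rel hinge -0.0003534471342482531 -0.0025861470709119903
```

View pics/v5.png

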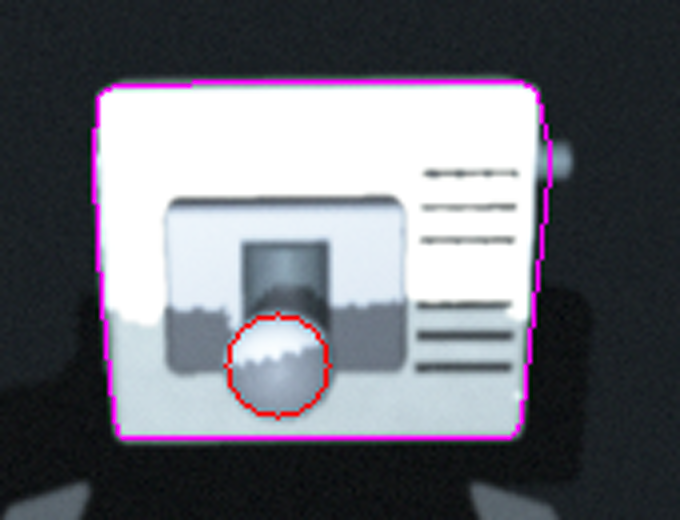

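The ball is within 2 mm of upright. The grey block and hinge barrel centre (column 321.4) suggest about 1.3 mm more towards +x, so I'll make one fine nudge, recheck, and confirm the block and bystanders.

```bash
python3 - <<'E'
from rig import robot
from m import *
th=np.radians(14.2);bx=np.array([np.cos(th),np.sin(th),0]);P=np.array([.5149,.3211,.152])
robot.move_linear(P,velocity=.1,threshold=8);robot.gripper_to(0)
robot.move_linear(P+.0017*bx,velocity=.01);robot.pause(.2);print(robot.get_state()["ee_pos"],P+.0012*bx)
robot.gripper_to(.055);robot.move_linear(P+[0,0,.11],velocity=.15)
im=robot.grab_frame("wrist")[:,:,::-1].copy();c=robot.camera_info("wrist")
g=cv2.resize(cv2.medianBlur(cv2.cvtColor(im,cv2.COLOR_BGR2GRAY)[178:225,295:345],3),None,fx=4,fy=4,interpolation=2)
x,y,r=cv2.HoughCircles(g,cv2.HOUGH_GRADIENT,1,400,param1=100,param2=10,minRadius=42,maxRadius=80)[0,0]/4
print(plane(c,[(x+295,y+178)],.142),r)
a=robot.grab_frame("scene")[:,:,::-1];cv2.imwrite("pics/scene6.png",a)
d=cv2.absdiff(a,cv2.imread("pics/scene0.png")).max(2)
cv2.imwrite("pics/f.png",np.hstack([cv2.resize(a[120:340,160:460],(400,293)),cv2.cvtColor(cv2.resize(d[120:340,160:460],(400,293)),cv2.COLOR_GRAY2BGR)]))
print(robot.get_state()["time"])
E
```

```text
[0.5162 0.3215 0.152 ] [0.5161 0.3214 0.152 ]
[[0.5171 0.3192 0.142 ]] 13.375
37.8917
```

View pics/f.png

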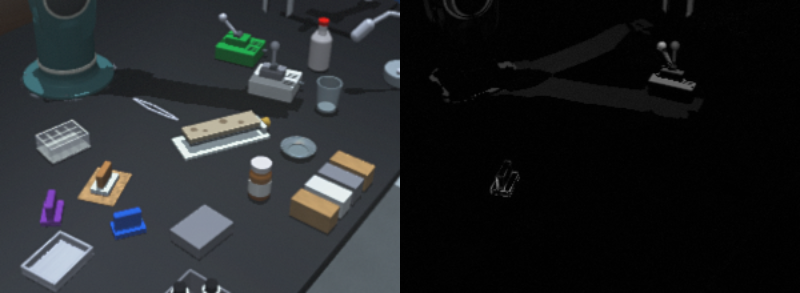

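The final scene shows the lever upright at (275,55), the block on its mat at (104,180), and nothing else changed apart from shadows. I'm handing the job in.

```bash
python3 -c "
from rig import robot
print(robot.sign_off())"
```

```text
the job is handed in; nothing more can be done
None
```

The job is handed in at about 38 s of the 66 s limit: I drew the block down the slab at 7.8–8.3 N (read at stops along the stroke), stood it back on its mat about 2–3 mm from the centre, and set the dimmer lever upright to within about 2 mm at the ball; nothing else moved in the before-and-after pictures.

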